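# Take the battery cover off the test meter

### The job

Two test meters lie face down on the repair mat. On the larger one, squeeze the battery cover's snap tab inward and, keeping it squeezed, lift the cover straight off, leaving the meter lying where it is. Set the cover down flat, right way up, in the open metal tray without dropping it, and let go.

Things in the scene. Friction and masses are not known exactly. Their poses are not given: they have to be found in the camera images.
- meter_cover: Origin: midway between the two upright grips (28 long in x, 28 high) on the larger meter's pale battery cover: a rigid rib at -y (outer face 22 mm away), the springy snap tab at +y (outer face 27-31). 36 above the cover's underside, 14 above its top face, 14 below the grips' tops. Pinch both along y from above, 10 N or more, then lift straight; out after 24 mm. Cover 92 x 56 x 22, 0.07 kg. z up.
- meter_tab (a joint): Bend of that snap tab, rad: 0 free and hooked under the meter's edge, growing as pressed inward (towards the rib), 0.33 fully in. The hook lets go by about 0.25. About 1 N starts it, 4 N takes it fully in (grips then about 40 mm wide over all, 53 when free); it springs back when let go.
- tray_in (a point): Centre of the inner floor of a shallow open aluminium tray, fixed to the bench; inside 160 mm (x) by 130 mm (y), walls 4 mm thick rising 15 mm above this floor. x and y along its sides, z up. A cover lying on this floor has its origin 36 mm above it.
- meter: The larger of two grey test meters, loose, 180 (x) x 104 (y) x 46 mm high, 0.7 to 1.2 kg, face down on the bench; origin: centre of its underside. Its cover sits in a pocket in its back, flush, centred 25 mm to -x of the meter's centre, tab towards +y. It may slide a few mm under the pinch: no harm. The other meter (126 x 84 mm) is a bystander.
Not all that is in view belongs to the job. Of the things shaped like the part that bears tray_in, the aluminium one is meant.

How it is judged:
By the outcome, as a careful person would: the job done as asked, in the order asked, and still so for the second after the job is handed in, with the robot touching nothing.
It also fails if it takes over 40 s, if anything falls off the work surface, if the arm or the gripper's body presses on something with over 40 N, if the wrist force passes 120 N, or if a joint passes its speed limit or range.

### The arm

A 7-joint arm with a two-finger parallel gripper is mounted at the origin on the work surface. World frame = base frame: x ahead of the robot, y to its left, z up, the work surface at z = 0. Lengths are in m, angles in rad, forces in N, time in s.
With the tool pointing down it reaches from about 0.425 to 0.95 m from the base axis. Payload 16.7 kg.
Tool frame: the origin (TCP) lies at the very end of the fingers, on their centre line; the grasp point (between the pads) lies 19 mm behind it (r.grasp_offset is the distance from the TCP to the grasp point, in m); x points along the fingers, z is the direction in which the jaws open and shut, and the axes are right-handed (so a half turn about x gives the same grasp; the last joint's range is limited). The gripper opens to 94 mm and grips with 3 to 60 N. Pads are 16 mm wide; open, the fingers measure 119 mm over their backs; the gripper's body (75 mm by 177 mm) begins 78 mm behind the grasp point.
Start: joints at [1.121, 0.426, 0.074, 1.606, -0.034, 1.111, -0.067], TCP at [0.199, -0.645, 0.179] pointing down, gripper open.
Joint ranges: [-2.85, 2.85], [-0.5, 2.14], [-1.23, 1.37], [0.21, 2.46], [-1.02, 4.16], [0.16, 2.05], [-2.73, 2.73]. Speed limits (rad/s): [1.89, 1.89, 2.39, 2.39, 3.01, 3.01, 3.01].

### API

Orientations are given as [roll, pitch, yaw] about the fixed x, y, z axes, in that order (R = Rz(yaw) Ry(pitch) Rx(roll)).
In Python, from workcell import r, grip, kinematics, viewer, workorder, search_frame, read_clock, read_joint_positions, read_joint_velocities, read_joint_torque, read_position, read_eef_rot, read_contact_force, read_ft_torque, read_finger_gap gives the robot as it stands. The module is installed in compiled form; this text tells all that it offers. Calls block until the motion is done:
- r.move_pose(position, orientation): joint-space move of the TCP to a pose.
- r.line_to(position, vel=0.15, orientation=None, threshold=None): straight line of the TCP; orientation=None keeps the orientation; vel is the mean speed in m/s. With threshold (N) it stops when the force on the tool has changed by that much, and returns True; else False.
- r.set_joints(angles): joint-space move.
- grip(opening, strength=None): finger opening in m; strength is the grip in N (None keeps the last); returns when the fingers have stopped.
- r.dwell(seconds).
- kinematics.ik(position, orientation): joint angles nearest the present ones, or None.
- viewer.capture(name): name is "scene" or "side" or "wrist"; returns a dict with "frame" (384x512x3 uint8, red, green, blue), "depth" (384x512 float32, m along the optical axis (not along the pixel's ray), 0 where there is no reading), "K" (3x3 intrinsics, pixels), "rvec" (rotation vector, rad) and "tvec" (3), from world to camera coordinates, as OpenCV has them; the wrist camera has in their place "hand_eye" (4x4, takes a point from camera to tool coordinates, whose origin is the TCP and whose axes are the tool frame's). Camera axes: x right, y down, z forward; pixel columns grow to the right and rows downward; lengths in m; the calibration is good to about 2 mm. The wrist camera is an equidistant fisheye: a pixel r from the principal point sees the ray r / f radians off the axis. A picture is of the moment at which its call begins: read the wrist's pose just before it.
A pose or a line that the arm cannot do raises r.MotionError and nothing moves.
- workorder.finish_job(): hands the job in, once; it reports no verdict.
Trained networks look in a picture, given as the dict that the camera call returned (one of the last four; its "shot" number tells which), for a name from the list of things; names that differ only in an ending like _2 or _b are one class to them, and where a whole thing is asked for, a point or a joint stands for the part that bears it (a point fixed in the world has none). Each returns a list of dicts, best first, with "p" (0 to 1); they miss things now and then, are a little off and sometimes report something else, mostly with a low value. They report only what shows in the picture. A call takes as long as a camera call. They do not tell look-alikes from the thing itself.
- search_frame(picture, thing): "point" ([column, row] in pixels, amid what is visible of it).
Readings, each from a call of its own:
- read_clock(): time.
- read_joint_positions(): joint angles.
- read_joint_velocities(): joint speeds.
- read_joint_torque(): joint torques, N m.
- read_position(): TCP position.
- read_eef_rot(): TCP orientation.
- read_contact_force(): force on the tool from outside, world axes, zero at the start.
- read_ft_torque(): the same for the moment, N m.
- read_finger_gap(): finger opening in m.
Only numpy, scipy, OpenCV 4.12 (cv2) and the standard library are available. Lean on these libraries where they do the work, as an engineer would, in place of code of your own. Each camera call takes 0.05 s, during which the arm holds its last target.

## Working session

There is one attempt and no reset: what is moved stays moved. The work goes in short steps, each a Python script; the robot and the scene stay as the last script left them, time stands still between calls to the robot, and variables do not carry over. Pictures are saved under pics/ and viewed, and the job is handed in when it is done.

```bash
mkdir -p pics; ls; python3 - <<'E'
from workcell import *
import cv2,pickle
print(read_clock(),read_position(),read_eef_rot(),read_finger_gap())
for n in ("scene","side"):
    p=viewer.capture(n)
    cv2.imwrite(f"pics/{n}1.png",p["frame"][:,:,::-1])
    pickle.dump(p,open(f"{n}1.pkl","wb"))
    for t in ("meter_cover","tray_in","meter"):
        print(n,t,search_frame(p,t))
E
```

```text
pics
0.0 [ 0.19916468 -0.64447114  0.17799799] [-3.06616607  1.56956596  1.94595418] 0.09390829638955085
scene meter_cover [{'point': [305.4, 290.7], 'p': 0.73}]
scene tray_in [{'point': [198.5, 270.1], 'p': 0.95}, {'point': [380.9, 229.0], 'p': 0.89}, {'point': [208.3, 128.0], 'p': 0.6}]
scene meter [{'point': [289.7, 314.2], 'p': 0.66}]
side meter_cover [{'point': [159.2, 263.3], 'p': 0.87}]
side tray_in [{'point': [191.1, 187.0], 'p': 0.96}, {'point': [146.3, 273.3], 'p': 0.72}, {'point': [371.6, 162.9], 'p': 0.62}]
side meter [{'point': [145.4, 271.3], 'p': 0.66}]
```

View pics/scene1.png

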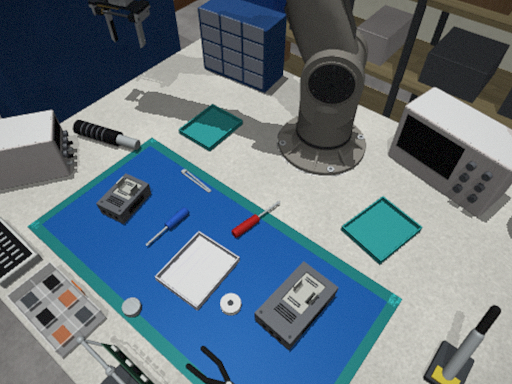

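View pics/side1.png

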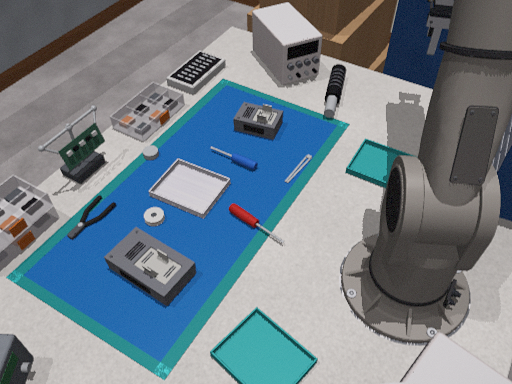

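The larger meter is at about (297,305) in the scene view and (150,265) in the side view. The aluminium tray is at (198,270) and (190,187); the other two trays are teal. Next I'll build a point cloud from the depth images.

```bash
cat > h.py <<'E'
import numpy as np,cv2,pickle
def cloud(p):
    d=p["depth"];K=p["K"];v,u=np.mgrid[:d.shape[0],:d.shape[1]]
    P=np.stack([(u-K[0,2])/K[0,0]*d,(v-K[1,2])/K[1,1]*d,d],-1)
    R=cv2.Rodrigues(np.array(p["rvec"]))[0]
    W=(P-np.array(p["tvec"]).ravel())@R
    W[d<=0]=np.nan
    return W
def rect(xy):
    return cv2.minAreaRect((xy*1000).astype(np.float32))
E
python3 - <<'E'
from h import *
np.set_printoptions(precision=4,suppress=True)
for n,mc,tc in (("scene",(297,305),(198,270)),("side",(150,265),(190,187))):
    p=pickle.load(open(n+"1.pkl","rb"));W=cloud(p);f=p["frame"].astype(int)
    print(n,"meter pt",W[mc[1],mc[0]],"tray",W[tc[1],tc[0]])
    c=W[mc[1],mc[0],:2]
    ok=np.isfinite(W[...,2])
    near=ok&(np.hypot(*(np.moveaxis(W[...,:2]-c,-1,0)))<0.13)
    top=near&(W[...,2]>0.035)&(W[...,2]<0.053); print("top",rect(W[top][:,:2]),top.sum(),np.median(W[top][:,2]))
    g=near&(W[...,2]>0.056); print("grips",rect(W[g][:,:2]),g.sum(),np.percentile(W[g][:,2],[5,50,95,100]))
    print(np.percentile(W[near][:,2],[5,50]))
    pale=top&(f.min(-1)>130); print("pale",rect(W[pale][:,:2]),pale.sum())
    c=W[tc[1],tc[0],:2]
    near=ok&(np.hypot(*(np.moveaxis(W[...,:2]-c,-1,0)))<0.12)
    t=near&(f.max(-1)-f.min(-1)<40)&(f.min(-1)>60)&(W[...,2]>-.01)&(W[...,2]<.03)
    m=t.astype(np.uint8);k,l=cv2.connectedComponents(m);t=l==l[tc[1],tc[0]]
    print("tray",rect(W[t][:,:2]),t.sum(),np.percentile(W[t][:,2],[5,50,95]))
E
```

```text
scene meter pt [0.5214 0.2702 0.0452] tray [0.586  0.0119 0.0017]
top ((511.8856506347656, 262.9097900390625), (106.33158111572266, 182.40103149414062), 86.3490982055664) 3375 0.045741792948882795
grips ((488.4068908691406, 268.4929504394531), (51.968536376953125, 28.880491256713867), 86.42635345458984) 62 [0.0577 0.0705 0.0743 0.0759]
[-0.0016  0.0024]
pale ((486.59820556640625, 263.02288818359375), (58.05511474609375, 93.48658752441406), 87.51153564453125) 667
tray ((581.9876098632812, 8.929351806640625), (178.91600036621094, 145.14305114746094), 3.535151958465576) 3488 [0.0019 0.0052 0.0205]
side meter pt [0.5017 0.2712 0.0422] tray [0.5901 0.0063 0.0016]
top ((511.245849609375, 263.1525573730469), (106.99749755859375, 183.62281799316406), 86.63174438476562) 3206 0.044642841440219086
grips ((484.82379150390625, 268.87896728515625), (53.18550109863281, 29.51249122619629), 88.37031555175781) 86 [0.0571 0.0689 0.073  0.0742]
[-0.0026  0.0022]
pale ((485.7716979980469, 263.57159423828125), (67.5801010131836, 96.40929412841797), 82.90235900878906) 717
tray ((592.5345458984375, 4.16400146484375), (186.5428466796875, 159.89889526367188), 2.8347346782684326) 2837 [0.0002 0.0042 0.019 ]
```

```bash
cat >> h.py <<'E'
from scipy.spatial.transform import Rotation as Ro
def down(yaw,s=1):
    # tool z along s * (rotated y axis), tool x down
    z=s*np.array([-np.sin(yaw),np.cos(yaw),0]);x=np.array([0,0,-1.]);y=np.cross(z,x)
    return Ro.from_matrix(np.stack([x,y,z],1)).as_euler('xyz')
MY=np.deg2rad(-3.5)
E
python3 - <<'E'
from h import *
for n,tc in (("scene",(198,270)),("side",(190,187))):
    p=pickle.load(open(n+"1.pkl","rb"));W=cloud(p)
    c=np.array([.585,.008]);ok=np.isfinite(W[...,2])&(np.hypot(*(np.moveaxis(W[...,:2]-c,-1,0)))<0.12)
    t=ok&(W[...,2]>.010)&(W[...,2]<.03);k,l,s,_=cv2.connectedComponentsWithStats(t.astype(np.uint8),connectivity=8)
    i=1+s[1:,4].argmax();print(n,rect(W[l==i][:,:2]),s[i,4])
    f=ok&(np.hypot(*(np.moveaxis(W[...,:2]-c,-1,0)))<0.04);print("floor",np.median(W[f][:,2]))
from workcell import *
o=np.array([.4862,.2646]);c=o+ -.002*np.array([-np.sin(MY),np.cos(MY)])
for s in (1,-1):
    for pos in ([*c,.2],[*c,.051],[.585,.008,.15],[.585,.008,.03]):
        q=kinematics.ik(pos,down(MY,s));print(s,None if q is None else np.round(q,2))
E
```

```text
scene ((586.8414306640625, 11.436779022216797), (168.82508850097656, 140.69554138183594), 3.32755184173584) 641
floor 0.0046743260795267865
side ((585.24951171875, 12.767097473144531), (172.4407958984375, 141.80880737304688), 3.0393691062927246) 604
floor 0.0033253374615889947
1 [ 0.3   0.41 -1.14  1.81  0.41  1.18  0.54]
1 [ 0.2   0.61 -1.06  1.95  0.65  0.97  0.34]
1 [ 0.47  0.4  -0.75  1.81  0.31  1.06  1.12]
1 [ 0.41  0.55 -0.69  1.9   0.45  0.86  1.  ]
-1 [ 0.32  0.43 -1.18  1.81  0.43  1.19 -2.62]
-1 [ 0.1   0.54 -0.9   1.95  0.53  0.91 -2.71]
-1 [ 0.23  0.34 -0.44  1.82  0.17  1.02 -1.9 ]
-1 [ 0.15  0.48 -0.35  1.92  0.22  0.79 -1.95]<sys>:0: UserWarning: Gimbal lock detected. Setting third angle to zero since it is not possible to uniquely determine all angles.
```

```bash
python3 -W ignore - <<'E'
from h import *
from workcell import *
o=np.array([.4862,.2646]);c=o-.002*np.array([-np.sin(MY),np.cos(MY)])
grip(.094,15)
r.move_pose([*c,.2],down(MY))
print(read_clock(),read_position(),read_contact_force(),np.round(read_joint_positions(),2))
pos=read_position();rot=read_eef_rot()
p=viewer.capture("wrist");p["tp"]=pos;p["tr"]=rot
pickle.dump(p,open("w1.pkl","wb"));cv2.imwrite("pics/w1.png",p["frame"][:,:,::-1])
s=viewer.capture("scene");cv2.imwrite("pics/s2.png",s["frame"][:,:,::-1])
print(search_frame(p,"meter_cover"))
E
```

```text
3.9417 [0.48644567 0.26196377 0.19986823] [ 0.21489801  0.33484184 -0.55475457] [ 0.3   0.41 -1.14  1.81  0.41  1.18  0.54]
[{'point': [262.3, 182.4], 'p': 0.69}]
```

View pics/w1.png

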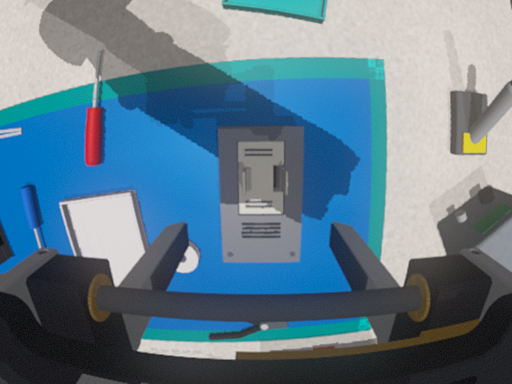

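The wrist view shows the cover under the tool, with the grips at about (246,178) and (281,178) and the tab on the right, which is world +y. I'll check the grip centre with the wrist depth.

```bash
cat >> h.py <<'E'
def wcloud(p):
    d=p["depth"];K=p["K"];v,u=np.mgrid[:d.shape[0],:d.shape[1]]
    a=(u-K[0,2])/K[0,0];b=(v-K[1,2])/K[1,1];th=np.hypot(a,b);k=np.where(th>1e-9,np.tan(th)/np.maximum(th,1e-9),1)
    P=np.stack([a*k*d,b*k*d,d],-1);H=np.array(p["hand_eye"])
    T=P@H[:3,:3].T+H[:3,3];W=T@Ro.from_euler('xyz',p["tr"]).as_matrix().T+np.array(p["tp"])
    W[(d<=0)|(th>1.4)]=np.nan
    return W
E
python3 - <<'E'
from h import *
p=pickle.load(open("w1.pkl","rb"));W=wcloud(p)
o=np.array([.4862,.2646]);ok=np.isfinite(W[...,2])&(np.hypot(*(np.moveaxis(W[...,:2]-o,-1,0)))<0.13)
top=ok&(W[...,2]>.036)&(W[...,2]<.053);print(rect(W[top][:,:2]),np.median(W[top][:,2]))
near=np.hypot(*(np.moveaxis(W[...,:2]-o,-1,0)))<.05
g=near&(W[...,2]>.058)&(W[...,2]<.09);print(rect(W[g][:,:2]),g.sum(),np.percentile(W[g][:,2],[50,95]))
E
```

```text
((512.6182250976562, 263.21990966796875), (105.20613861083984, 180.34991455078125), 86.86013793945312) 0.04631242746815223
((488.2073059082031, 268.7560729980469), (52.432796478271484, 28.104955673217773), 86.55634307861328) 245 [0.07214127 0.07400218]
```

All three views agree to within about 1 mm, so I'll descend, pinch and lift.

```bash
python3 -W ignore - <<'E'
from h import *
from workcell import *
o=np.array([.4875,.2646]);c=o-.002*np.array([-np.sin(MY),np.cos(MY)])
r.line_to([*c,.09],vel=.12,orientation=down(MY))
hit=r.line_to([*c,.0505],vel=.04,threshold=5)
print(hit,read_position(),read_contact_force())
if not hit:
    grip(.035,20); print("gap",read_finger_gap(),read_contact_force(),read_clock())
    s=viewer.capture("side");cv2.imwrite("pics/s3.png",cv2.resize(s["frame"][180:340,60:260,::-1],None,fx=4,fy=3.7))
E
```

```text
False [0.48748806 0.26271238 0.05071828] [ 0.3952218  -0.34242342 -0.23750309]
gap 0.03502104674714185 [-0.83871875 -0.41878479  1.01405811] 7.3083
```

View pics/s3.png

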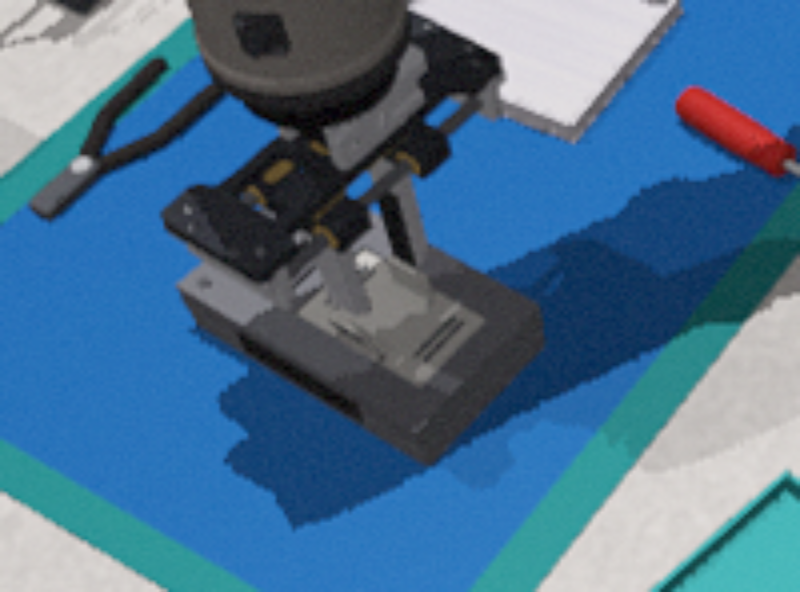

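The gap stopped exactly at the commanded 35 mm, so I can't tell whether the fingers are loaded. I'll command them tighter.

```bash
python3 -W ignore - <<'E'
from h import *
from workcell import *
grip(.015,20); print("gap",read_finger_gap(),read_contact_force(),read_clock())
p=viewer.capture("wrist");cv2.imwrite("pics/w2.png",cv2.resize(p["frame"][100:340,130:400,::-1],None,fx=2.5,fy=2.5))
E
```

```text
gap 0.01497126774313679 [ 0.19131723 -0.00223283 -0.65850254] 7.8833
```

View pics/w2.png

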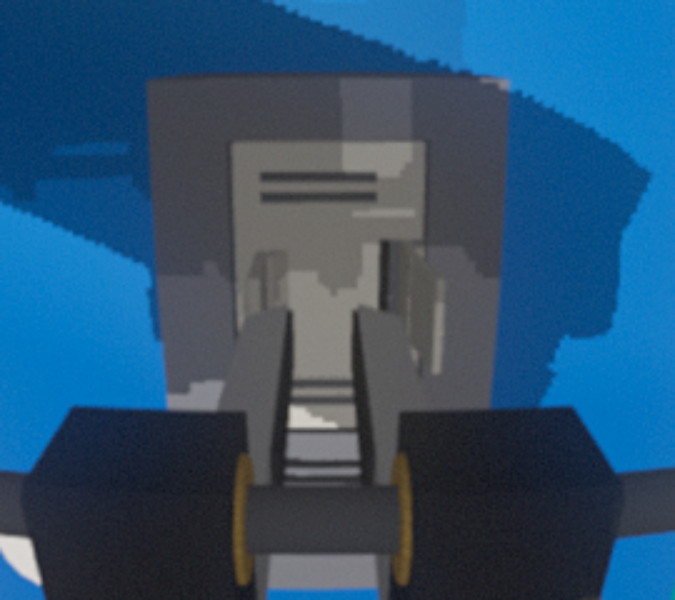

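The fingers closed to 15 mm without touching the grips: they show between the grips at crop (270,310) and (370,310). The fingertips aren't where the readout puts them, so I'll measure where they are from depth.

```bash
python3 -W ignore - <<'E'
from h import *
from workcell import *
np.set_printoptions(precision=4,suppress=True)
tp=read_position();tr=read_eef_rot();p=viewer.capture("wrist");p["tp"]=tp;p["tr"]=tr;pickle.dump(p,open("w2.pkl","wb"))
print(tp,tr,"hand_eye\n",np.array(p["hand_eye"]),p["K"].tolist())
W=wcloud(p)
for (x,y) in [(270,325),(285,340),(255,350),(370,325),(365,340),(390,350),(430,320),(262,280),(330,250),(330,300)]:
    u=int(130+x/2.5);v=int(100+y/2.5);print((x,y),(u,v),W[v,u],p["depth"][v,u])
for n in("side","scene"):
    s=viewer.capture(n);pickle.dump(s,open(n+"2.pkl","wb"))
    R=cv2.Rodrigues(np.array(s["rvec"]))[0]
    q=s["K"]@(R@np.array(tp)+np.array(s["tvec"]).ravel());q=q[:2]/q[2];print(n,"tcp px",q)
    f=s["frame"][:,:,::-1].copy();u,v=map(int,q)
    c=f[v-60:v+40,u-60:u+60];c=cv2.resize(c,None,fx=6,fy=6,interpolation=cv2.INTER_CUBIC)
    k=((q-[u-60,v-60])*6).astype(int);cv2.circle(c,tuple(map(int,k)),5,(0,0,255),1)
    cv2.imwrite(f"pics/{n}4.png",c)
E
```

```text
[0.4874 0.2626 0.0505] [ 2.6867  1.5708 -2.0868] hand_eye
 [[-0.0002 -0.2578  0.9662 -0.2066]
 [ 0.0016 -0.9662 -0.2578  0.0737]
 [ 1.      0.0015  0.0006 -0.0001]
 [ 0.      0.      0.      1.    ]] [[297.3186396354542, 0.0, 258.58479096755065], [0.0, 297.3186396354542, 195.07639647527427], [0.0, 0.0, 1.0]]
(270, 325) (238, 230) [0.4783 0.2509 0.0926] 0.17583539
(285, 340) (244, 236) [0.4798 0.2546 0.0988] 0.17020492
(255, 350) (232, 240) [0.4783 0.2485 0.1074] 0.161523
(370, 325) (278, 230) [0.4794 0.2746 0.0934] 0.17498876
(365, 340) (276, 236) [0.4792 0.2729 0.1028] 0.16583817
(390, 350) (286, 240) [0.4798 0.2781 0.1079] 0.16105749
(430, 320) (302, 228) [0.4888 0.2922 0.0692] 0.20052259
(262, 280) (234, 212) [0.474  0.2471 0.0708] 0.19584018
(330, 250) (262, 200) [0.4745 0.2659 0.0441] 0.22143516
(330, 300) (262, 220) [0.4897 0.2651 0.0456] 0.22400375
side tcp px [156.8845 262.8808]
scene tcp px [302.9658 291.3511]
```

View pics/side4.png

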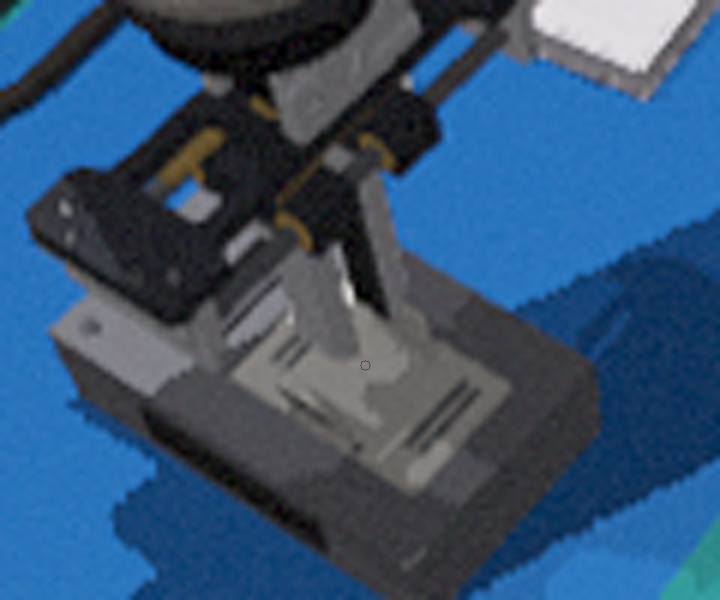

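View pics/scene4.png

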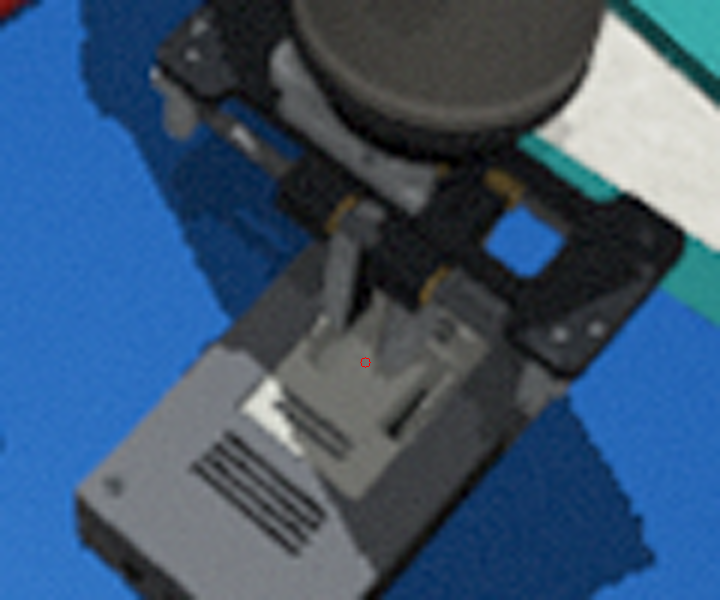

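```bash
python3 -W ignore - <<'E'
from h import *
np.set_printoptions(precision=4,suppress=True)
c=np.array([.4874,.2626])
for n,Wf in(("w2",wcloud),("side2",cloud),("scene2",cloud)):
    p=pickle.load(open(n+".pkl","rb"));W=Wf(p)
    A=W[np.isfinite(W[...,2])];d=A[:,:2]-c
    A=A[(abs(d[:,0])<.02)&(abs(d[:,1])<.027)&(A[:,2]>.05)&(A[:,2]<.13)]
    print(n)
    for lo in np.arange(.05,.13,.004):
        B=A[(A[:,2]>=lo)&(A[:,2]<lo+.004)]
        if len(B):print("%.3f"%lo,len(B),B.min(0)[:2],B.max(0)[:2])
    m=A[(abs(A[:,1]-c[1])<.017)];print("lowest inner",np.sort(m[:,2])[:10])
E
```

```text
w2
0.050 161 [0.4728 0.2436] [0.5019 0.2896]
0.054 55 [0.4729 0.2438] [0.5022 0.2895]
0.058 16 [0.4727 0.2437] [0.5005 0.2896]
0.062 22 [0.4728 0.244 ] [0.4841 0.247 ]
0.066 12 [0.4724 0.2434] [0.474 0.247]
0.070 90 [0.4728 0.2427] [0.4822 0.2471]
0.074 8 [0.4781 0.2531] [0.4968 0.2717]
0.078 40 [0.4777 0.2489] [0.4956 0.276 ]
0.082 68 [0.4776 0.2442] [0.4809 0.2807]
0.086 94 [0.4775 0.2439] [0.4832 0.2822]
0.090 147 [0.4771 0.2436] [0.4952 0.2825]
0.094 118 [0.4771 0.2435] [0.4967 0.2827]
0.098 113 [0.4773 0.2433] [0.4811 0.2828]
0.102 148 [0.4773 0.2436] [0.4901 0.2826]
0.106 172 [0.4773 0.244 ] [0.4966 0.2828]
0.110 137 [0.4775 0.2439] [0.4814 0.2829]
0.114 194 [0.4774 0.2436] [0.4944 0.2826]
0.118 174 [0.4777 0.2438] [0.4962 0.2823]
0.122 173 [0.4773 0.2437] [0.4834 0.2825]
0.126 217 [0.4774 0.2436] [0.497  0.2826]
lowest inner [0.05   0.0502 0.0502 0.0502 0.0503 0.0503 0.0503 0.0503 0.0504 0.0504]
side2
0.050 15 [0.4693 0.244 ] [0.4984 0.2506]
0.054 6 [0.4792 0.2454] [0.4939 0.2473]
0.058 6 [0.4707 0.2439] [0.4754 0.2484]
0.062 7 [0.4717 0.2431] [0.4833 0.2478]
0.066 4 [0.4709 0
[... 924 characters left out ...]
437]
0.070 7 [0.4923 0.2419] [0.4993 0.2454]
0.074 1 [0.4945 0.2536] [0.4945 0.2536]
0.078 4 [0.4795 0.2493] [0.4976 0.2541]
0.082 10 [0.4848 0.2454] [0.4988 0.2791]
0.086 10 [0.4822 0.243 ] [0.4987 0.2818]
0.090 17 [0.4826 0.2427] [0.4986 0.2814]
0.094 14 [0.4832 0.2469] [0.4993 0.2819]
0.098 9 [0.4869 0.2444] [0.4984 0.2814]
0.102 14 [0.4814 0.2432] [0.4986 0.2821]
0.106 14 [0.4814 0.2428] [0.4994 0.2815]
0.110 11 [0.4932 0.2424] [0.4987 0.2811]
0.114 12 [0.4829 0.2457] [0.4997 0.2816]
0.118 11 [0.4913 0.2421] [0.4992 0.2815]
0.122 12 [0.4888 0.2421] [0.4986 0.2817]
0.126 10 [0.4927 0.2494] [0.4994 0.281 ]
lowest inner [0.0501 0.0502 0.0503 0.0505 0.0512 0.0525 0.0535 0.0547 0.0601 0.0777]
```

All three cameras put the real fingertips at z≈0.0765 while the readout says 0.0505, a 26 mm difference. I'll check whether it was the same with the gripper open in the earlier wrist picture.

```bash
python3 -W ignore - <<'E'
from h import *
np.set_printoptions(precision=4,suppress=True)
p=pickle.load(open("w1.pkl","rb"));W=wcloud(p);tp=p["tp"];print(tp)
A=W[np.isfinite(W[...,2])];d=A[:,:2]-tp[:2]
A=A[(abs(d[:,0])<.03)&(abs(d[:,1])<.075)&(A[:,2]>.1)&(A[:,2]<.29)]
for lo in np.arange(.15,.29,.006):
    B=A[(A[:,2]>=lo)&(A[:,2]<lo+.006)]
    if len(B):print("%.3f"%lo,len(B),B.min(0)[:2]-tp[:2],B.max(0)[:2]-tp[:2])
print(np.sort(A[:,2])[:5])
from workcell import *
print(r.grasp_offset, read_contact_force(), read_clock())
E
```

```text
[0.4864 0.262  0.1999]
0.222 16 [-0.0115 -0.049 ] [0.0071 0.05  ]
0.228 193 [-0.0121 -0.0542] [0.0115 0.0569]
0.234 241 [-0.0125 -0.0574] [0.0122 0.0592]
0.240 265 [-0.0125 -0.0589] [0.0114 0.0595]
0.246 282 [-0.0123 -0.0577] [0.0115 0.0593]
0.252 345 [-0.0123 -0.0584] [0.0123 0.0593]
0.258 336 [-0.0125 -0.0585] [0.0118 0.0594]
0.264 406 [-0.0126 -0.0585] [0.0117 0.0601]
0.270 438 [-0.0125 -0.0583] [0.0122 0.0589]
0.276 478 [-0.0126 -0.059 ] [0.0118 0.0595]
0.282 511 [-0.0125 -0.0586] [0.012  0.0598]
0.288 169 [-0.0124 -0.058 ] [0.0074 0.0588]
[0.2266 0.227  0.2271 0.2272 0.2272]
0.0188 [-0.6659 -0.4994 -0.4689] 8.0833
```

The offset is a constant 26 mm along the tool axis, with the gripper open or shut and in every camera. The lateral position is right. So I'll treat the true fingertip as z = readout + 26 mm. Back up, open, go deeper with a force guard, and pinch.

```bash
python3 -W ignore - <<'E'
from h import *
from workcell import *
o=np.array([.4875,.2646]);c=o-.002*np.array([-np.sin(MY),np.cos(MY)])
r.line_to([*c,.07],vel=.1)
grip(.094,20)
r.line_to([*c,.045],vel=.08)
hit=r.line_to([*c,.026],vel=.03,threshold=5)
print(hit,read_position(),read_contact_force())
if not hit:
    grip(.030,20); print("gap",read_finger_gap(),read_contact_force(),read_clock())
    tp=read_position();tr=read_eef_rot();p=viewer.capture("wrist");p["tp"]=tp;p["tr"]=tr;pickle.dump(p,open("w3.pkl","wb"))
    cv2.imwrite("pics/w3.png",cv2.resize(p["frame"][100:340,130:400,::-1],None,fx=2.5,fy=2.5))
E
```

```text
False [0.487387   0.26272036 0.02607275] [ 0.21630472 -0.46877437  0.66310606]
gap 0.038661981319309015 [-0.58825632 -0.16420953  4.58483976] 11.8333
```

View pics/w3.png

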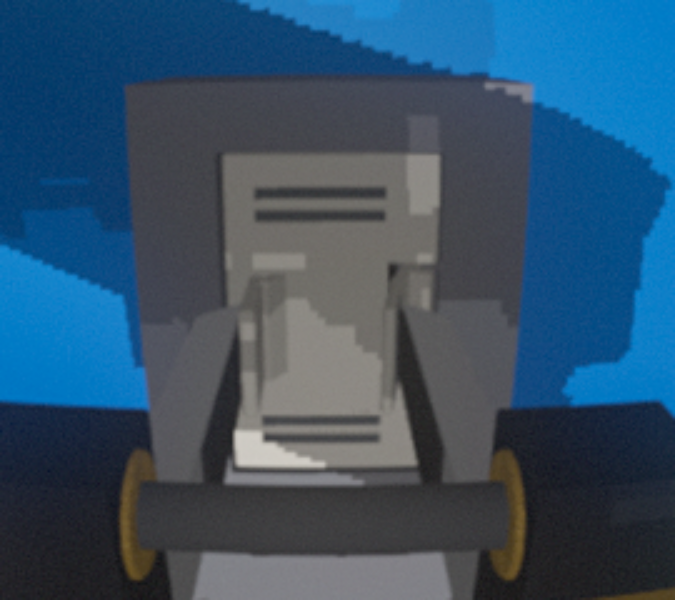

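Both grips are now between the pads, the gap is stalled at 38.7 mm and the tab is bent in. I'll lift straight up and check that the meter stays put.

```bash
python3 -W ignore - <<'E'
from h import *
from workcell import *
c=read_position()
hit=r.line_to([c[0],c[1],.040],vel=.04,threshold=12)
print(hit,read_position(),read_contact_force(),read_finger_gap())
if not hit:
    r.line_to([c[0],c[1],.062],vel=.04); print(read_contact_force(),read_finger_gap())
    r.line_to([c[0],c[1],.13],vel=.12)
    print(read_contact_force(),read_finger_gap(),read_clock())
for n in("side",):
    s=viewer.capture(n);pickle.dump(s,open(n+"5.pkl","wb"));cv2.imwrite(f"pics/{n}5.png",cv2.resize(s["frame"][130:350,60:300,::-1],None,fx=3,fy=2.7))
tp=read_position();tr=read_eef_rot();p=viewer.capture("wrist");p["tp"]=tp;p["tr"]=tr;pickle.dump(p,open("w5.pkl","wb"))
cv2.imwrite("pics/w5.png",p["frame"][:,:,::-1])
E
```

```text
False [0.48757321 0.26238192 0.04017188] [ 0.20319123 -0.71962677 -1.33822893] 0.03881421353318192
[-0.08077973 -0.49113867 -0.51762456] 0.03878648533903078
[ 0.52728063  0.39800886 -0.28769074] 0.038767411803201306 13.8
```

View pics/side5.png

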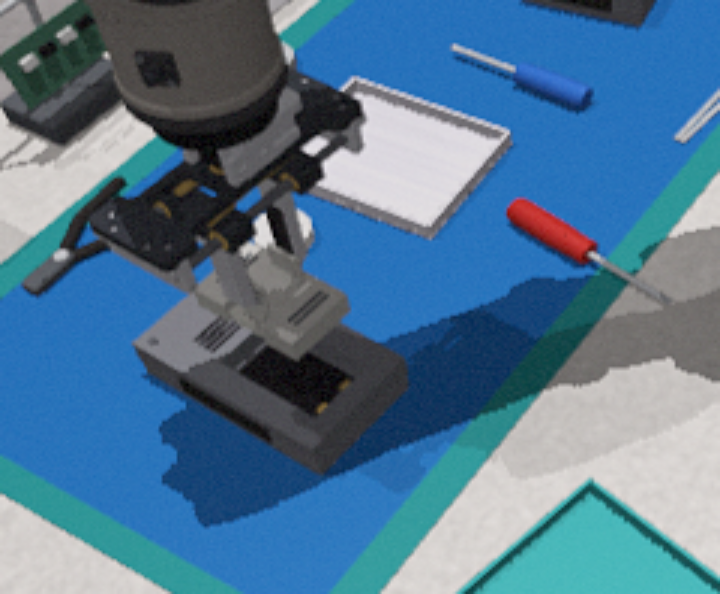

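View pics/w5.png

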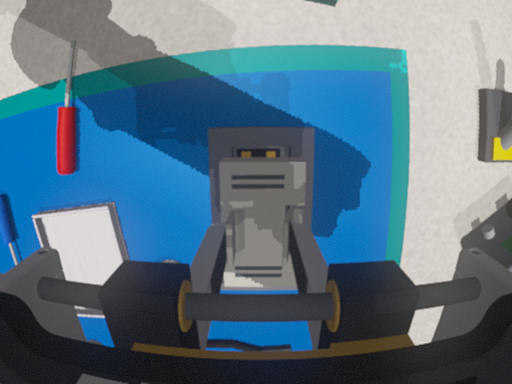

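The cover is out, held level, and the pocket is open with the meter unmoved. Next I'll carry it to the tray.

```bash
python3 -W ignore - <<'E'
from h import *
from workcell import *
y=np.deg2rad(3.2);c=np.array([.586,.012])-.002*np.array([-np.sin(y),np.cos(y)])
r.line_to([*c,.13],vel=.12,orientation=down(y))
print(read_position(),read_finger_gap(),read_clock())
r.line_to([*c,.03],vel=.1)
hit=r.line_to([*c,-.004],vel=.02,threshold=2.5)
print(hit,read_position(),read_contact_force(),read_finger_gap(),read_clock())
s=viewer.capture("side");pickle.dump(s,open("side6.pkl","wb"));cv2.imwrite("pics/side6.png",cv2.resize(s["frame"][100:260,100:300,::-1],None,fx=4,fy=3.7))
E
```

```text
[0.58601078 0.01049871 0.13005978] 0.03893248976438896 16.3083
True [0.58611466 0.01007633 0.00793993] [-1.1025717   0.54115401  5.16205706] 0.038833058862512156 18.5333
```

View pics/side6.png

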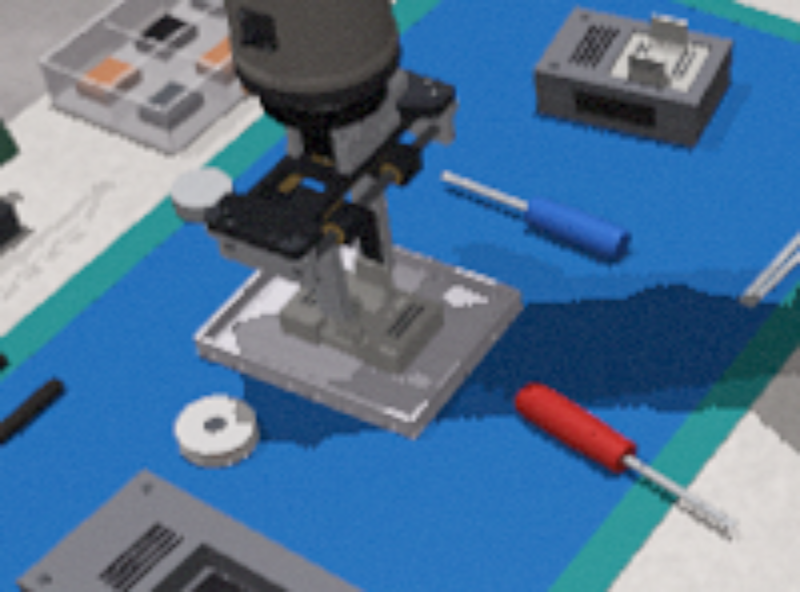

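The force guard stopped it at 0.0079, about 3 mm above my estimate. I'll check that the contact is real and press a little before releasing.

```bash
python3 -W ignore - <<'E'
from h import *
from workcell import *
r.dwell(.2)
print([np.round(read_contact_force(),1) for _ in range(3)],read_position())
c=read_position()
for k in range(4):
    f=read_contact_force()[2]
    if f>6: break
    hit=r.line_to([c[0],c[1],c[2]-.001*(k+1)],vel=.01,threshold=8); r.dwell(.1)
    print(hit,read_position(),read_contact_force(),read_finger_gap())
p=pickle.load(open("side6.pkl","rb"));W=cloud(p);A=W[np.isfinite(W[...,2])]
d=A[:,:2]-np.array([.586,.012]);B=A[(abs(d[:,0])<.045)&(abs(d[:,1])<.027)&(A[:,2]<.045)]
h,e=np.histogram(B[:,2],np.arange(-.002,.046,.002));print(dict(zip(np.round(e,3),h)))
E
```

```text
[array([-0.4, -0.3,  6.1]), array([-0.4, -0.3,  6.1]), array([-0.4, -0.3,  6.1])] [0.58612533 0.01011605 0.00796888]
{np.float64(-0.002): np.int64(0), np.float64(0.0): np.int64(4), np.float64(0.002): np.int64(5), np.float64(0.004): np.int64(7), np.float64(0.006): np.int64(8), np.float64(0.008): np.int64(13), np.float64(0.01): np.int64(6), np.float64(0.012): np.int64(8), np.float64(0.014): np.int64(5), np.float64(0.016): np.int64(4), np.float64(0.018): np.int64(14), np.float64(0.02): np.int64(24), np.float64(0.022): np.int64(65), np.float64(0.024): np.int64(113), np.float64(0.026): np.int64(95), np.float64(0.028): np.int64(35), np.float64(0.03): np.int64(10), np.float64(0.032): np.int64(8), np.float64(0.034): np.int64(10), np.float64(0.036): np.int64(5), np.float64(0.038): np.int64(9), np.float64(0.04): np.int64(8), np.float64(0.042): np.int64(7)}
```

There's a steady 6 N, and the cover's top at 0.0255 minus its 22 mm height gives 0.0035, the tray floor. It's seated, so I'll release in steps and retreat.

```bash
python3 -W ignore - <<'E'
from h import *
from workcell import *
c=read_position()
for g in (.042,.046,.050,.055,.060,.075): grip(g,10)
r.dwell(.2);print(read_contact_force(),read_finger_gap())
r.line_to([c[0],c[1],.06],vel=.06)
r.line_to([c[0],c[1],.2],vel=.15)
print(read_clock(),read_contact_force())
tp=read_position();tr=read_eef_rot();p=viewer.capture("wrist");p["tp"]=tp;p["tr"]=tr
cv2.imwrite("pics/w7.png",p["frame"][:,:,::-1])
s=viewer.capture("side");cv2.imwrite("pics/side7.png",cv2.resize(s["frame"][100:320,60:300,::-1],None,fx=3,fy=2.7))
W=wcloud(p);A=W[np.isfinite(W[...,2])]
d=A[:,:2]-np.array([.586,.012]);A=A[(abs(d[:,0])<.09)&(abs(d[:,1])<.075)]
B=A[(A[:,2]>.021)&(A[:,2]<.03)];print("top",rect(B[:,:2]),np.percentile(B[:,2],[5,50,95]))
X=np.c_[B[:,:2]-B[:,:2].mean(0),np.ones(len(B))];print("tilt",np.linalg.lstsq(X,B[:,2],rcond=None)[0])
B=A[(A[:,2]>.04)&(A[:,2]<.07)];print("grips",rect(B[:,:2]),np.percentile(B[:,2],[50,95]))
E
```

```text
[-0.55348597 -0.10544519  0.81330949] 0.07516461570760519
23.1167 [ 1.06181925 -0.50570111 -0.12926603]
top ((587.0672607421875, 12.686771392822266), (166.74417114257812, 136.9549560546875), 3.574049472808838) [0.02141931 0.02665691 0.02806161]
tilt [ 0.00366256 -0.01078013  0.02627784]
grips ((586.190185546875, 9.73731803894043), (27.860979080200195, 52.34372329711914), 3.3554928302764893) [0.05391519 0.05581776]
```

View pics/w7.png

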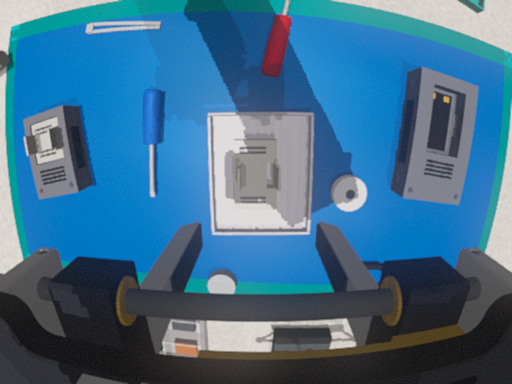

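View pics/side7.png

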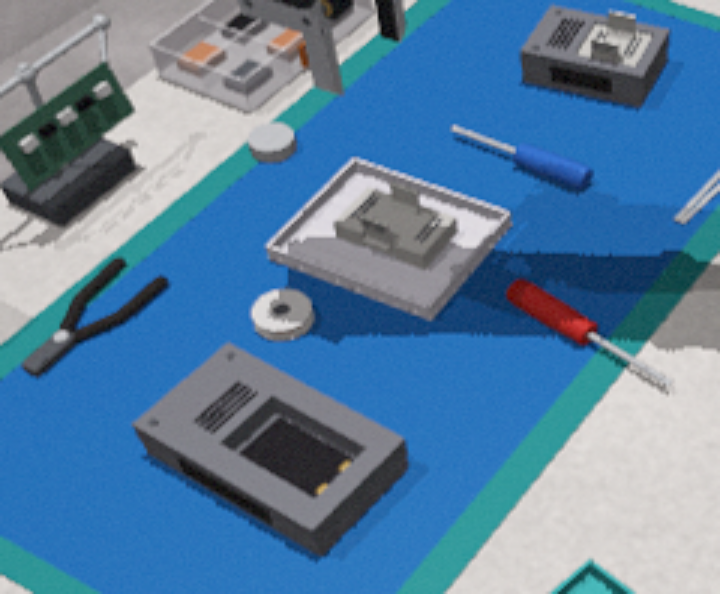

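The cover lies flat in the aluminium tray with its grips up, and the meter is still in place with its pocket open. The robot is clear, so I'm handing the job in.

```bash
python3 - <<'E'
from workcell import *
workorder.finish_job(); print(read_clock())
E
```

```text
the job is handed in; nothing more can be done
the job is handed in; nothing more can be done
```

The battery cover is off the larger meter and lies flat, right way up, near the centre of the aluminium tray. I let go with the gripper clear and handed the job in at about 23 s. I pinched the rib and tab at 20 N (gap 38.7 mm), lifted straight up with the tab squeezed throughout, and lowered the cover onto the tray floor before releasing.

**What disagreed:**
- **Finger length:** the first pinch closed on air above the grips. All three cameras showed the real fingertips about 26 mm short of the stated TCP. I corrected for that, and the second pinch held. The first attempt touched nothing: force readings stayed near zero.
- **Tray contact:** the cover touched down with the readout about 3 mm above my estimate. A steady 6 N, and the cover's top height in the depth image, confirmed it was resting on the floor.

**Last checks:**
- **Cover:** the grips measured 52 mm across, so the tab has sprung back. Their tops were at about 0.056 m, close to the 0.053 m expected from the floor I measured.
- **Flatness:** my plane fit also took in some of the tray rim. It gave a tilt of about 0.6°, and the pictures show the cover level.
- **Meter:** it shows no visible movement in the last picture, with its pocket open. I did not measure its position again.

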